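Clear the cabinet door's way and push it shut

TASK

The little cabinet's door stands wide open and one thing (the cup, the wooden block or the cream jar) is in the way of its swing. With the fingertips, slide that one thing along the dresser top until it is right out of the door's way, without lifting it, tipping it or bumping it against the cabinet or door; then push the door fully shut, without slamming it. Do not pick anything up, and leave everything else where it stands.

Things in the scene. Friction and masses are not known exactly. Their poses are not given: they have to be found in the camera images.
- cabinet: Small light-wood cabinet fixed to the dresser top, 200 deep (its x) x 250 wide (its y) x 170 high, open at the front. Origin: centre of its underside, on the dresser top. Its +x points to its back, +y to its left side (the hinge side), +z up; the open front is the plane x = -100 mm. Its top is bare.
- door (a joint): Door angle, rad: 0 = shut (hard stop), growing as it swings out, clockwise seen from above; starts 1.55 to 2.0. White panel, green inlay on its outer face, no handle: 240 wide, 12 thick, from 6 to 164 mm above the dresser. Hinged upright at the cabinet's left front edge. Stays where left (friction 0.3 N m, damping 0.4 N m s); the catch does not pull it: push it to the stop.
- door_hinge (a point): Point on the upright hinge axis, 85 mm above the dresser top, in the plane of the cabinet front, at cabinet x -100, y +122 mm. In the cabinet frame the panel runs from here along (-sin q, -cos q) for door angle q; its inner face lies on this line and its outer face 12 mm off it towards (-cos q, +sin q).
- door_edge (a point): Outer face of the door at its free edge, mid-height (85 mm up), 240 mm from the hinge. Everything nearer to the hinge axis than 241 mm, in front of the cabinet, is swept as the door shuts.
- cup: Empty blue ceramic cup without handle, 74 mm across the rim, 68 mm at the foot, 78 high, about 0.25 kg, loose. Origin: centre of its underside. One of three things, one of which stands in the door's sweep.
- block: Wooden toy block with a red dot on top, 50 x 50 x 60 high, about 0.11 kg, loose. Origin: centre of its underside; x and y square to its sides.
- jar: Closed white cream jar with a yellow cap, 68 mm across, 54 high, about 0.16 kg, loose. Origin: centre of its underside.
- bottle: White lotion pump bottle with a green band, 64 mm across, 178 high, loose; stands to the right of the cabinet. Origin: centre of its underside. Bystander.
- monitor: Round white baby monitor camera, a 72 mm ball on a 72 mm foot, 96 high, loose; to the left of the cabinet. Origin: centre of its underside. Bystander.
- stacker: Stacking ring toy, 90 mm across, 97 high, loose; far left. Origin: centre of its underside. Bystander.
- hairbrush: Wooden baby hairbrush lying bristles up, 150 long (along its x), 45 wide, 26 high, loose; on the right. Origin: on the underside, 90 mm from the handle's end. Bystander.
There are look-alikes about, which are no part of the job. What is shaped like the jar but purple is not meant. There is more than one size of the block; the one meant has the size given above.

How it is judged:
By the outcome, as a careful person would: the job done as asked, in the order asked, and still so for the second after the job is handed in, with the robot touching nothing.
It also fails if it takes over 58 s, if anything falls off the work surface, if the arm or the gripper's body presses on something with over 40 N, if the wrist force passes 120 N, or if a joint passes its speed limit or range.

ROBOT

A 6-joint arm with a two-finger parallel gripper is mounted at the origin on the work surface. World frame = base frame: x ahead of the robot, y to its left, z up, the work surface at z = 0. Lengths are in m, angles in rad, forces in N, time in s.
With the tool pointing down it reaches from about 0.375 to 0.9 m from the base axis. Payload 3.1 kg.
Tool frame: the origin (TCP) lies on the centre line of the jaws, within the pads' length; the fingertips stand manip.finger_overhang ahead of it and the grasp point (between the pads) lies 11 mm behind it (manip.finger_overhang is the distance from the TCP to the fingertips, in m); y points along the fingers, z is the direction in which the jaws open and shut, and the axes are right-handed (so a half turn about y gives the same grasp; the last joint's range is limited). The gripper opens to 85 mm and grips with 20 to 120 N. Pads are 22 mm wide; open, the fingers measure 114 mm over their backs; the gripper's body (76 mm by 85 mm) begins 54 mm behind the grasp point. The pads swing forward as they close: fully open they stand 13 mm farther back than shut.
Start: joints at [-0.178, 0.527, 1.433, -0, 1.181, -0.178], TCP at [0.625, 0, 0.239] pointing down, gripper open.
Joint ranges: [-3.08, 3.08], [-0.75, 2.2], [0.22, 2.44], [-1.43, 4.57], [0, 2.65], [-2.85, 2.85]. Speed limits (rad/s): [2.79, 2.79, 3.14, 3.14, 3.14, 3.14].

INTERFACE

Orientations are given as a unit quaternion [x, y, z, w].
In Python, from station import manip gives the robot as it stands.
- The arm moves only by the tool send_rows, never from a script. Its argument "plan" is a list of rows, each an object with "linear": the shift along the tool's x, y, z in units of 30 mm (1.0 is 30 mm), a list of three; "roll": the turn about the tool's y in units of 6 degrees (1.0 is 6 degrees). In form: [{"linear": [tx, ty, tz], "roll": roll}, ...]. A call has exactly 5 rows; each row shifts and turns the commanded pose from where the row before left it, along the tool's axes as they then stand; what a row does not reach is not made up. A row lasts 1/8 s, in which the tool goes at most 62.5 mm and 10.7 degrees, less where a joint would pass 70% of its speed; a pose out of reach is approached as far as the arm can. A call is refused whole if a number of a shift passes 1 or a number of a turn 1, either way. A call with a gripper value outside its range is refused whole. "claw" is the finger opening in mm, from 0 to 85.4, set as the call begins (left out, the last holds). The fingers move at their own pace and stop on an object; "force" is the grip in N (left out, the last holds). Time passes only in rows, so rows that do not move let the fingers close, or fill a call up. It gives the time, the measured TCP pose, the force and the opening at its end, in the units of the state.
- manip.sense(): the state, without advancing time (a new reading comes with each control period).
- manip.snapshot(name): name is "scene" or "side" or "wrist"; returns the picture (420x560x3 uint8, blue, green, red); there is no depth.
- manip.get_calibration(name): a dict with "fovy" (degrees; the focal length in pixels is half the picture's height over the tangent of half this angle, whatever the lens; pixels are square), "cx", "cy" (the principal point, pixels), "cam_to_world" (4x4, takes a point from camera to world coordinates); the wrist camera has in their place "tool_from_camera" (4x4, takes a point from camera to tool coordinates, whose origin is the TCP and whose axes are the tool frame's). Camera axes: x right, y down, z forward; pixel columns grow to the right and rows downward; lengths in m; the calibration is good to about 2 mm. A picture is of the moment at which its call begins: read the wrist's pose just before it. get_calibration takes no time and is no camera call.
- manip.sign_off(): hands the job in, once; it reports no verdict.
Trained networks look in the newest picture that a camera, given by its name, has taken for a name from the list of things; names that differ only in an ending like _2 or _b are one class to them, and where a whole thing is asked for, a point or a joint stands for the part that bears it (a point fixed in the world has none). Each returns a list of dicts, best first, with "p" (0 to 1); they miss things now and then, are a little off and sometimes report something else, mostly with a low value. They report only what shows in the picture. A call takes as long as a camera call. They do not tell look-alikes from the thing itself.
- manip.look_for(camera, query): "extent" ([left, top, right, bottom] in pixels, round what is visible of it).
The state is a dict: "t": time; "q": joint angles; "qd": joint speeds; "tau": joint torques, N m; "tcp_pos": TCP position; "tool_rot": TCP orientation; "force": force on the tool from outside, world axes, zero at the start; "ft_torque": the same for the moment, N m; "finger_gap": opening from 0.0 (shut) to 1.0 (fully open).
Only numpy, scipy, OpenCV 4.12 (cv2) and the standard library are available. Lean on these libraries where they do the work, as an engineer would, in place of code of your own. Each camera call takes 0.05 s, during which the arm holds its last target.

## Working session

There is one attempt and no reset: what is moved stays moved. The work goes in short steps, Python scripts to look and compute and a tool call to move; the robot and the scene stay as the last step left them, time stands still between calls to the robot, and variables do not carry over. Pictures are saved under pics/ and viewed, and the job is handed in when it is done.

Besides the shell and the picture viewer there is one more tool, called after "Request:" as name(argument=value, ...) on one line, values as JSON. send_rows: Moves the arm, as the interface text tells. Its arguments: {"type":"object","properties":{"plan":{"type":"array"},"claw":{"type":"number"},"force":{"type":"number"}},"required":["plan"]}

```bash
ls; mkdir -p pics; python3 - <<'E'
from station import manip
import cv2
s=manip.sense();print(s, manip.finger_overhang)
for n in ['scene','side','wrist']:
    im=manip.snapshot(n);cv2.imwrite(f'pics/{n}0.png',im)
    print(n,manip.get_calibration(n))
    for q in ['cabinet','door','cup','block','jar','bottle','monitor']:
        print(q,[([round(v) for v in d['extent']],round(d['p'],2)) for d in manip.look_for(n,q)][:4])
print(manip.sense()['t'])
E
```

```text
pics
{'t': 0.0, 'q': array([-1.78461929e-01,  5.28497106e-01,  1.43389231e+00,  1.74823393e-05,
        1.18141951e+00, -1.78479140e-01]), 'qd': array([0.00021035, 0.00104644, 0.00039586, 0.0001469 , 0.00104135,
       0.00047253]), 'tau': array([ 2.50220628e-04, -4.42344439e+01, -1.78024775e+01, -2.06930472e-04,
        8.36740597e-03,  2.24214921e-05]), 'tcp_pos': array([6.24300487e-01, 1.84181363e-04, 2.38317785e-01]), 'tool_rot': array([-0.50044454,  0.50064394, -0.49935017,  0.49956012]), 'force': array([-0.16854559,  0.45860596,  0.26625045]), 'ft_torque': array([-0.0154808 , -0.07396514,  0.01761882]), 'finger_gap': 1.0013517755450614} 0.008
scene {'fovy': 51.41658187197007, 'cx': 281.1027397235039, 'cy': 213.10000539523566, 'cam_to_world': array([[-0.5294403 ,  0.6998966 , -0.47941393,  1.29891978],
       [ 0.84825379,  0.44513203, -0.28691982,  0.43697858],
       [ 0.01258829, -0.5585716 , -0.82936078,  1.36887373],
       [ 0.        ,  0.        ,  0.        ,  1.        ]])}
cabinet [([216, 190, 357, 306], 0.86)]
door [([312, 192, 358, 258], 0.65)]
cup [([404, 231, 431,
[... 1123 characters left out ...]
6)]
wrist {'fovy': 64.7256627417295, 'cx': 279.9841235820342, 'cy': 208.03041930645344, 'tool_from_camera': array([[ 4.48153594e-04,  9.50697867e-01,  3.10118308e-01,
        -8.00335256e-02],
       [-8.82571533e-04, -3.10117842e-01,  9.50697715e-01,
        -1.34372002e-01],
       [ 9.99999510e-01, -6.99760188e-04,  7.00078449e-04,
         7.94296169e-04],
       [ 0.00000000e+00,  0.00000000e+00,  0.00000000e+00,
         1.00000000e+00]])}
cabinet [([154, 0, 560, 347], 0.81)]
door [([162, 1, 272, 13], 0.92)]
cup []
block []
jar [([22, 202, 109, 273], 0.76), ([145, 148, 220, 219], 0.56), ([163, 0, 274, 9], 0.51)]
bottle [([164, 1, 274, 12], 0.16)]
monitor [([154, 0, 276, 12], 0.29)]
1.2
```

View pics/scene0.png

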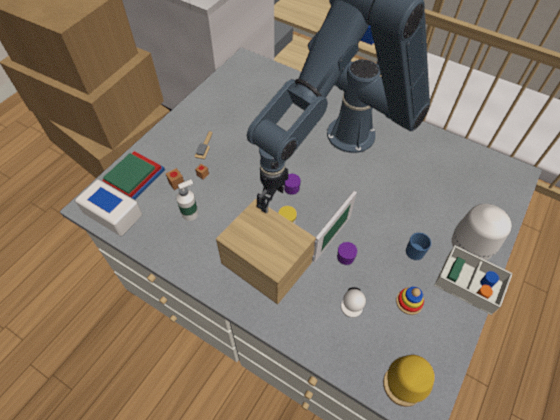

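View pics/side0.png

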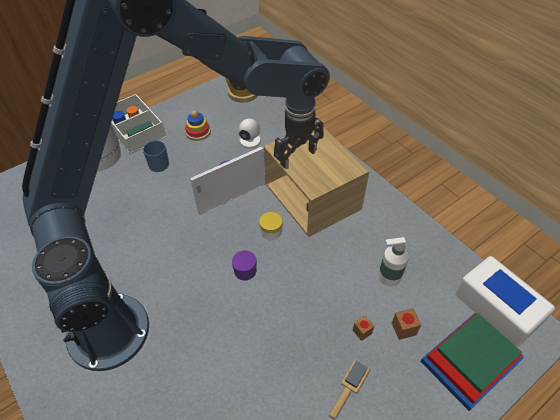

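View pics/wrist0.png

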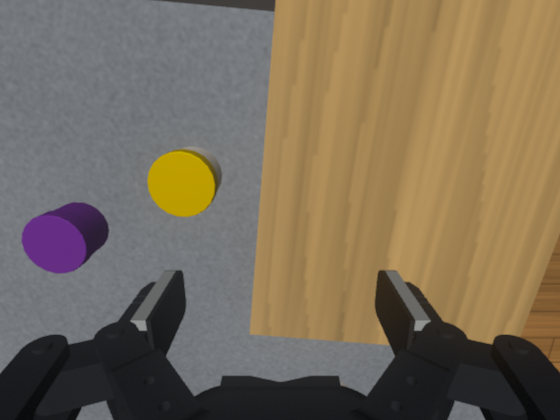

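The yellow-capped jar stands in front of the open cabinet: scene (287,213), side (271,222), wrist (182,183). The door is open at side (192-265,150-212). Purple look-alikes are at wrist (60,240) and behind the door. Next I'll triangulate.

```bash
cat > h.py <<'E'
import numpy as np, cv2
from scipy.spatial.transform import Rotation as R
from scipy.optimize import least_squares
from station import manip
def cam(n,s=None):
    c=manip.get_calibration(n); f=210/np.tan(np.radians(c['fovy']/2))
    if n=='wrist':
        T=np.eye(4);T[:3,:3]=R.from_quat(s['tool_rot']).as_matrix();T[:3,3]=s['tcp_pos']
        M=T@c['tool_from_camera']
    else: M=c['cam_to_world']
    return f,c['cx'],c['cy'],M
def ray(C,u,v):
    f,cx,cy,M=C; d=M[:3,:3]@np.array([(u-cx)/f,(v-cy)/f,1]); return M[:3,3],d/np.linalg.norm(d)
def onz(C,u,v,z):
    o,d=ray(C,u,v); return o+d*(z-o[2])/d[2]
def proj(C,P):
    f,cx,cy,M=C; p=(np.asarray(P)-M[:3,3])@M[:3,:3]; return np.stack([f*p[...,0]/p[...,2]+cx,f*p[...,1]/p[...,2]+cy],-1)
def tri(*rs):
    A=0;b=0
    for o,d in rs:
        P=np.eye(3)-np.outer(d,d);A=A+P;b=b+P@o
    return np.linalg.solve(A,b)
E
python3 - <<'E'
from h import *
s=manip.sense()
print(R.from_quat(s['tool_rot']).as_matrix().round(3))
W=cam('wrist',s);S=cam('scene');D=cam('side')
def caps(im,lo,hi):
    m=cv2.inRange(cv2.cvtColor(im,cv2.COLOR_BGR2HSV),lo,hi)
    n,l,st,ce=cv2.connectedComponentsWithStats(m)
    return [(st[i,:5].tolist(),ce[i].round(1).tolist()) for i in range(1,n) if st[i,4]>40]
for n in ['scene','side','wrist']:
    im=cv2.imread(f'pics/{n}0.png')
    print(n,'Y',caps(im,(22,150,100),(32,255,255)),'P',caps(im,(125,80,40),(150,255,255)))
for n,(x0,y0,x1,y1) in {'scene':(205,160,375,320),'side':(180,120,380,250)}.items():
    im=cv2.imread(f'pics/{n}0.png')[y0:y1,x0:x1]
    cv2.imwrite(f'pics/{n}0c.png',cv2.resize(im,None,fx=3.7,fy=3.7,interpolation=cv2.INTER_CUBIC))
E
```

```text
[[-0. -0.  1.]
 [-1.  0. -0.]
 [-0. -1. -0.]]
scene Y [([279, 206, 17, 15, 174], [287.9, 212.7]), ([402, 290, 21, 17, 91], [409.5, 301.1]), ([395, 356, 39, 47, 1227], [415.4, 377.9])] P [([284, 174, 17, 20, 260], [292.0, 183.6]), ([337, 242, 20, 23, 352], [346.5, 252.6])]
side Y [([187, 118, 19, 12, 65], [195.7, 125.0]), ([260, 212, 22, 21, 344], [270.5, 221.5])] P [([232, 250, 24, 30, 589], [244.0, 264.6])]
wrist Y [([148, 149, 68, 68, 3577], [181.6, 182.6])] P [([22, 203, 86, 70, 4403], [64.2, 236.9])]
```

```bash
sleep 1
```

```text
(no output)
```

View pics/scene0c.png

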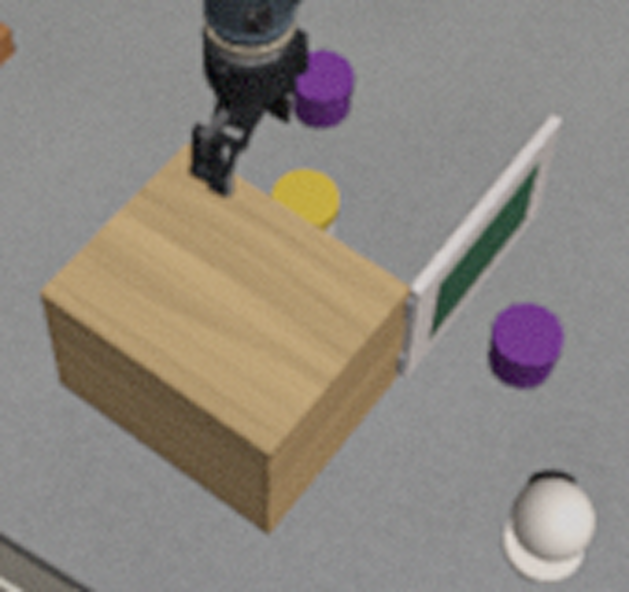

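View pics/side0c.png

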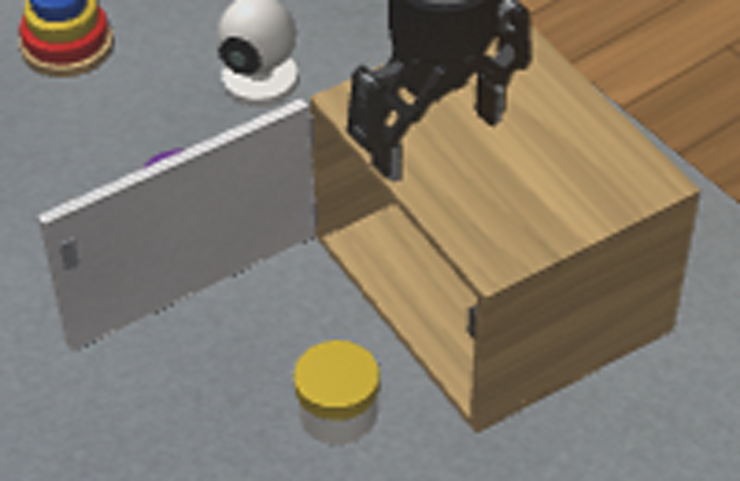

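```bash
cat > fit.py <<'E'
from h import *
def run():
    s=dict(tcp_pos=np.array([.6243,.00018,.2383]),tool_rot=np.array([-0.50044454,0.50064394,-0.49935017,0.49956012]))
    C={'scene':cam('scene'),'side':cam('side'),'wrist':cam('wrist',s)}
    H=.17
    obs=[('scene',(-.1,-.125,H),(255,199.2)),('scene',(-.1,.125,H),(315.3,238.9)),('scene',(.1,.125,H),(278,283.5)),('scene',(.1,-.125,H),(216.6,239.7)),
     ('scene',(.1,.125,0),(277.5,303)),
     ('side',(-.1,-.125,H),(311.6,201)),('side',(.1,-.125,H),(368.4,172.2)),('side',(-.1,.125,H),(264.3,147)),('side',(-.1,-.125,0),(309,236.5)),
     ('wrist',(-.1,-.125,H),(250,335)),]
    def w(p,P):
        c,t=np.cos(p[2]),np.sin(p[2]); P=np.asarray(P,float); return np.stack([p[0]+c*P[...,0]-t*P[...,1],p[1]+t*P[...,0]+c*P[...,1],P[...,2]],-1)
    f=lambda p:np.concatenate([(proj(C[n],w(p,P))-o)/(3 if n=='wrist' else 1) for n,P,o in obs])
    r=least_squares(f,[.7,.05,0],loss='soft_l1');return C,r,w,f
if __name__=='__main__':
    C,r,w,f=run();p=r.x
    print(p,np.degrees(p[2]));print(f(p).reshape(-1,2).round(1).tolist())
    h=w(p,(-.1,.122,.085));print('hinge',h)
    # door angle: free-edge top corner
    # tip top inner: scene (555,120)crop-> ; side (42,220)
    def door(q,r_,off,z): # local
        return np.array([-.1-np.sin(q)*r_-np.cos(q)*off, .122-np.cos(q)*r_+np.sin(q)*off, z])
    g=lambda q:np.concatenate([proj(C['side'],w(p,door(q[0],.24,0,.164)))-(180+42/3.7,120+221/3.7),proj(C['side'],w(p,door(q[0],.24,0,.006)))-(180+75/3.7,120+349/3.7),proj(C['scene'],w(p,door(q[0],.24,0.006,.164)))-(205+557/3.7,160+120/3.7)])
    d=least_squares(g,[1.7]);print('q',d.x,g(d.x).round(1)); q=d.x[0]
    print('door tip',w(p,door(q,.24,0,.085)),w(p,door(q,.24,.012,.085)))
    J=tri(ray(C['scene'],287.5,213),ray(C['side'],270.5,222),ray(C['wrist'],181.6,182.6));print('jar tri',J)
    for n,u in (('scene',(287.5,213)),('side',(270.5,222)),('wrist',(181.6,182.6))): print(n,onz(C[n],*u,.054))
    J=onz(C['wrist'],181.6,182.6,.054)
    print('dist hinge',np.hypot(*(J-h)[:2]))
    print('purple1',onz(C['side'],244,260,.054),onz(C['wrist'],56,242,.054),onz(C['scene'],292,181,.054),'purple2',onz(C['scene'],346.5,250,.054))
    for n,e in (('cup',(417,238)),): print(n,onz(C['scene'],*e,.078))
    np.save('pose.npy',np.r_[p,q])
E
python3 fit.py
```

```text
[ 0.71393085  0.03148263 -0.08897948] -5.0981485902737855
[[-0.1, -0.6], [0.4, -1.7], [-0.2, -0.6], [-1.3, -0.7], [-0.0, 1.7], [-0.3, -1.0], [0.9, -1.3], [-0.7, -1.0], [-0.2, 0.3], [0.1, 0.0]]
hinge [0.62516763 0.1618862  0.085     ]
q [1.57421064] [-0.1  0.2 -1.4  0.3  0.3 -1.1]
door tip [0.3861913  0.18402918 0.085     ] [0.38729845 0.19597799 0.085     ]
jar tri [5.24742151e-01 3.61446152e-04 4.86208144e-02]
scene [0.52599754 0.00149184 0.054     ]
side [ 0.52235827 -0.0038127   0.054     ]
wrist [0.52781444 0.0027465  0.054     ]
dist hinge 0.18655586482344708
purple1 [ 0.38646069 -0.06474874  0.054     ] [ 0.39030595 -0.06107524  0.054     ] [ 0.3908731  -0.06112006  0.054     ] purple2 [0.54795455 0.25346317 0.054     ]
cup [0.38885855 0.44115089 0.078     ]
```

```bash
python3 - <<'E'
from h import *
for z in (.0,.03): print(z,onz(cam('side'),396,272,z),onz(cam('scene'),189,212,z),'mon',onz(cam('scene'),352,308,z))
print(proj(cam('scene'),np.array([.52,-.15,0])))
E
```

```text
0.0 [ 0.71952454 -0.32752935  0.        ] [ 0.69016046 -0.33290882  0.        ] mon [0.70281396 0.3616719  0.        ]
0.03 [ 0.70187172 -0.33732971  0.03      ] [ 0.70350192 -0.3160361   0.03      ] mon [0.71587811 0.36332231 0.03      ]
[254.38040599 202.22031433]
```

Request:
send_rows(plan=[{"linear":[-0.38,0,-0.65],"roll":0},{"linear":[-0.38,0,-0.65],"roll":0},{"linear":[-0.38,0,-0.65],"roll":0},{"linear":[-0.38,0,-0.65],"roll":0},{"linear":[-0.38,0,-0.65],"roll":0}], claw=40)

```text
t: 1.82
tcp_pos: [0.5269, 0.0574, 0.2394]
tool_rot: [0.5, -0.5, 0.5, -0.5]
force: [-0.3, 0.4, -0.3]
finger_gap: 0.468
```

Request:
send_rows(plan=[{"linear":[0,0.8,0],"roll":0},{"linear":[0,0.8,0],"roll":0},{"linear":[0,0.8,0],"roll":0},{"linear":[0,0.8,0],"roll":0},{"linear":[0,0.3,0],"roll":0}])

```text
t: 2.45
tcp_pos: [0.5268, 0.0571, 0.1332]
tool_rot: [-0.501, 0.501, -0.499, 0.499]
force: [0.2, -0.7, 0.4]
finger_gap: 0.47
```

```bash
python3 - <<'E'
from h import *
s=manip.sense();w=manip.snapshot('wrist');d=manip.snapshot('side')
cv2.imwrite('pics/w1.png',w);cv2.imwrite('pics/s1.png',cv2.resize(d[100:300,150:417],None,fx=3,fy=3))
m=cv2.inRange(cv2.cvtColor(w,cv2.COLOR_BGR2HSV),(22,150,100),(32,255,255))
n,l,st,ce=cv2.connectedComponentsWithStats(m);i=1+st[1:,4].argmax()
print(s['tcp_pos'],st[i],ce[i],onz(cam('wrist',s),*ce[i],.054))
print(proj(cam('wrist',s),s['tcp_pos']))
E
```

```text
[0.52680073 0.05709244 0.13317231] [ 237  245   87   87 6048] [279.74818122 288.41269841] [0.52737092 0.00525884 0.054     ]
[278.07817254 282.7848889 ]
```

View pics/w1.png

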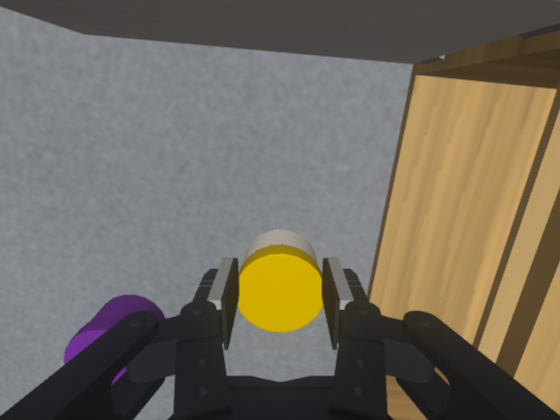

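View pics/s1.png

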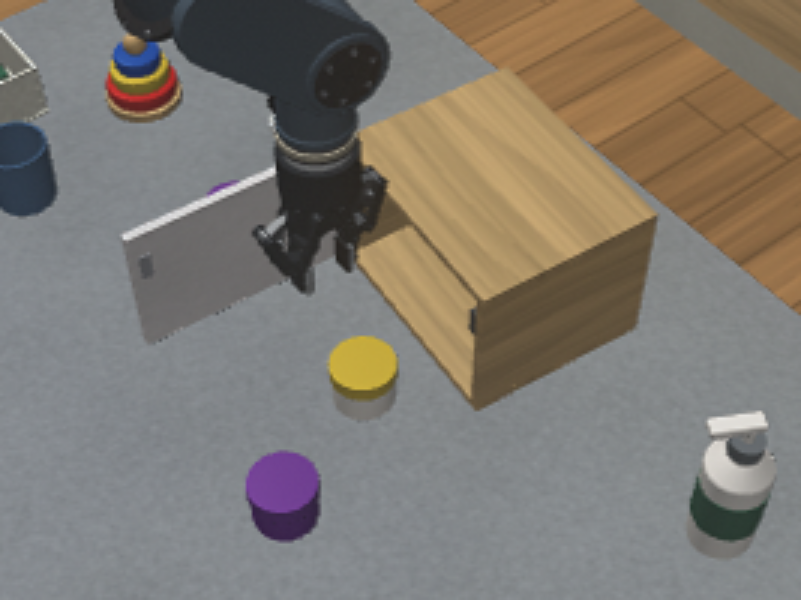

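The jar sits centred ahead of the fingers: wrist (280,288), with x = 0.527 matching the TCP. The door is clear behind. I'll descend.

Request:
send_rows(plan=[{"linear":[-0.2,0,0],"roll":0},{"linear":[0,0.8,0],"roll":0},{"linear":[0,0.8,0],"roll":0},{"linear":[0,0.8,0],"roll":0},{"linear":[0,0.7,0],"roll":0}])

```text
t: 3.18
tcp_pos: [0.5285, 0.0634, 0.0416]
tool_rot: [-0.499, 0.499, -0.501, 0.501]
force: [-0.0, -0.3, 0.4]
finger_gap: 0.47
```

```bash
python3 - <<'E'
from h import *
d=manip.snapshot('side');cv2.imwrite('pics/s2.png',cv2.resize(d[130:260,180:350],None,fx=4,fy=4))
d=manip.snapshot('wrist');cv2.imwrite('pics/w2.png',d)
E
```

```text
(no output)
```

View pics/s2.png

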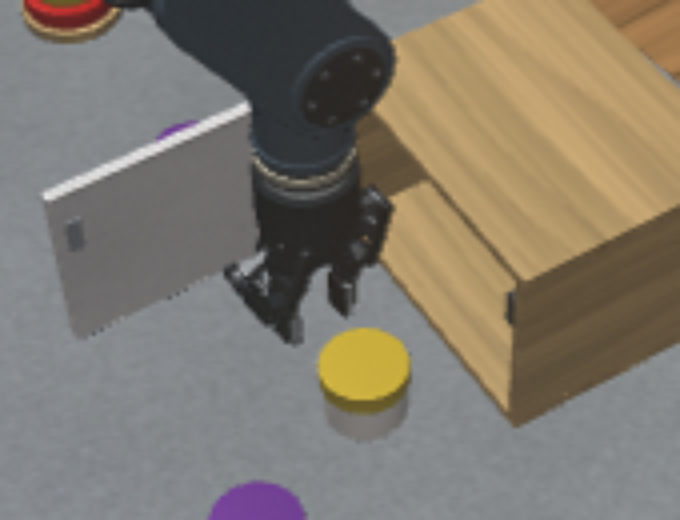

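View pics/w2.png

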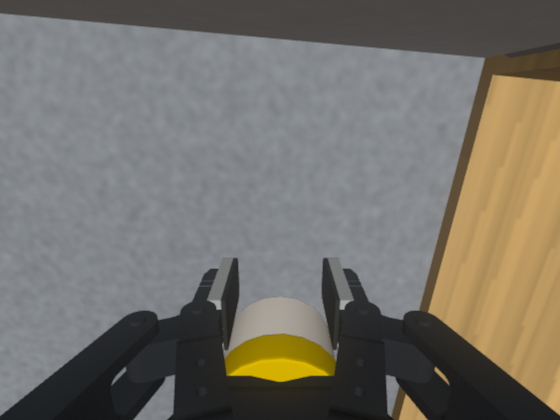

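Request:
send_rows(plan=[{"linear":[0.1,0.2,0],"roll":0},{"linear":[0.2,0,0],"roll":0},{"linear":[0.2,0,0],"roll":0},{"linear":[0.2,0,0],"roll":0},{"linear":[0.2,0,0],"roll":0}])

```text
t: 3.9
tcp_pos: [0.5275, 0.0356, 0.0356]
tool_rot: [-0.5, 0.5, -0.5, 0.5]
force: [0.3, 1.0, 0.9]
finger_gap: 0.47
```

Request:
send_rows(plan=[{"linear":[0.2,0,0],"roll":0},{"linear":[0.2,0,0],"roll":0},{"linear":[0.2,0,0],"roll":0},{"linear":[0.2,0,0],"roll":0},{"linear":[0.2,0,0],"roll":0}])

```text
t: 4.53
tcp_pos: [0.5275, 0.0057, 0.0353]
tool_rot: [-0.5, 0.5, -0.5, 0.5]
force: [0.4, 1.0, 1.0]
finger_gap: 0.47
```

```bash
python3 - <<'E'
from h import *
d=manip.snapshot('side');cv2.imwrite('pics/s3.png',cv2.resize(d[130:260,180:350],None,fx=4,fy=4))
E
```

```text
(no output)
```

View pics/s3.png

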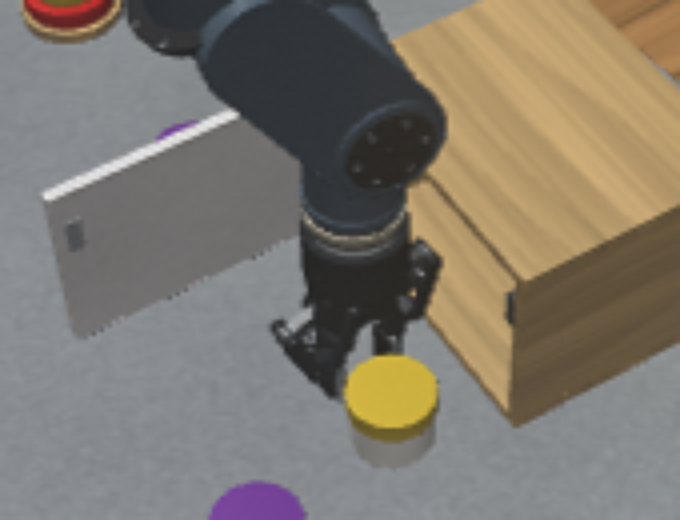

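The jar is seated between the fingertips and sliding upright. I'll continue.

Request:
send_rows(plan=[{"linear":[0.25,0,0],"roll":0},{"linear":[0.25,0,0],"roll":0},{"linear":[0.25,0,0],"roll":0},{"linear":[0.25,0,0],"roll":0},{"linear":[0.25,0,0],"roll":0}])

```text
t: 5.2
tcp_pos: [0.5274, -0.032, 0.0353]
tool_rot: [-0.5, 0.5, -0.5, 0.5]
force: [-0.1, 1.6, -0.4]
finger_gap: 0.466
```

Request:
send_rows(plan=[{"linear":[0.25,0,0],"roll":0},{"linear":[0.25,0,0],"roll":0},{"linear":[0.25,0,0],"roll":0},{"linear":[0.25,0,0],"roll":0},{"linear":[0.25,0,0],"roll":0}])

```text
t: 5.82
tcp_pos: [0.5274, -0.0695, 0.0353]
tool_rot: [-0.5, 0.5, -0.5, 0.5]
force: [-0.1, 0.7, -0.4]
finger_gap: 0.469
```

Request:
send_rows(plan=[{"linear":[0.25,0,0],"roll":0},{"linear":[0.25,0,0],"roll":0},{"linear":[0.25,0,0],"roll":0},{"linear":[0.2,0,0],"roll":0},{"linear":[0.1,0,0],"roll":0}])

```text
t: 6.45
tcp_pos: [0.5275, -0.1009, 0.0353]
tool_rot: [0.5, -0.5, 0.5, -0.5]
force: [0.3, 0.1, 0.3]
finger_gap: 0.469
```

Request:
send_rows(plan=[{"linear":[0,0,0],"roll":0},{"linear":[-0.2,0,0],"roll":0},{"linear":[-0.4,0,0],"roll":0},{"linear":[-0.5,0,0],"roll":0},{"linear":[-0.5,0,0],"roll":0}])

```text
t: 7.08
tcp_pos: [0.5273, -0.0509, 0.0353]
tool_rot: [0.5, -0.5, 0.5, -0.5]
force: [0.1, 1.0, -0.6]
finger_gap: 0.469
```

```bash
python3 - <<'E'
from h import *
C={n:cam(n) for n in('side','scene')};o=[]
for n in C:
    d=manip.snapshot(n);cv2.imwrite(f'pics/{n}4.png',d)
    m=cv2.inRange(cv2.cvtColor(d,cv2.COLOR_BGR2HSV),(22,150,100),(32,255,255))
    k,l,st,ce=cv2.connectedComponentsWithStats(m)
    for i in range(1,k):
        if st[i,4]>60: print(n,st[i],ce[i].round(1),onz(C[n],*ce[i],.054).round(4))
E
```

```text
side [243  53  12  32 225] [248.9  66.6] [0.9127 0.6622 0.054 ]
side [187 118  19  13  90] [195.8 125.9] [0.5681 0.4907 0.054 ]
side [289 242  24  23 414] [300.5 253. ] [ 0.5235 -0.1415  0.054 ]
scene [247 190  17  14 156] [255.  196.1] [ 0.5263 -0.1407  0.054 ]
scene [402 290  21  17  92] [409.6 300.8] [0.6055 0.5107 0.054 ]
scene [ 397  356   37   46 1194] [415.6 377.5] [0.8181 0.6178 0.054 ]
```

View pics/side4.png

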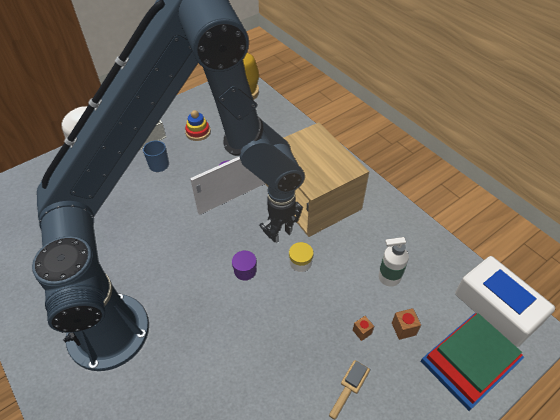

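View pics/scene4.png

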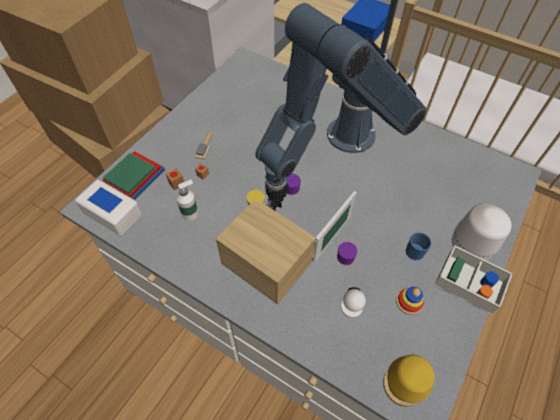

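Jar is now at (0.526,-0.141) in both views. That is 0.319 m from the hinge, so its near side clears the sweep by about 44 mm. It stands upright and nothing else moved. Now I'll lift and go over the door to its outer side.

Request:
send_rows(plan=[{"linear":[0,-1,0],"roll":0},{"linear":[0,-1,0],"roll":0},{"linear":[0,-1,0],"roll":0},{"linear":[0,-1,0],"roll":0},{"linear":[0,-1,0],"roll":0}], claw=0)

```text
t: 7.8
tcp_pos: [0.5273, -0.0524, 0.1863]
tool_rot: [0.5, -0.5, 0.5, -0.5]
force: [0.0, -0.3, -0.7]
finger_gap: -0.004
```

Request:
send_rows(plan=[{"linear":[0,-1,0],"roll":0},{"linear":[0,-1,0],"roll":0},{"linear":[0,-0.7,0],"roll":0},{"linear":[-0.9,0,-0.3],"roll":0},{"linear":[-0.9,0,-0.3],"roll":0}])

```text
t: 8.43
tcp_pos: [0.5093, 0.0019, 0.2667]
tool_rot: [0.5, -0.5, 0.5, -0.5]
force: [-0.7, 0.3, -0.1]
finger_gap: -0.001
```

Request:
send_rows(plan=[{"linear":[-0.9,0,-0.3],"roll":0},{"linear":[-0.9,0,-0.3],"roll":0},{"linear":[-0.9,0,-0.3],"roll":0},{"linear":[-0.9,0,-0.3],"roll":0},{"linear":[-0.9,0,-0.3],"roll":0}])

```text
t: 9.05
tcp_pos: [0.4639, 0.1374, 0.2663]
tool_rot: [0.5, -0.5, 0.5, -0.5]
force: [-0.4, 0.2, 0.2]
finger_gap: 0.003
```

Request:
send_rows(plan=[{"linear":[-0.9,0,-0.3],"roll":0},{"linear":[-0.9,0,-0.3],"roll":0},{"linear":[-0.9,0,-0.3],"roll":0},{"linear":[-0.4,0,0],"roll":0},{"linear":[0,0,0],"roll":0}])

```text
t: 9.68
tcp_pos: [0.4378, 0.2298, 0.2663]
tool_rot: [-0.5, 0.499, -0.5, 0.5]
force: [0.9, -0.2, -0.1]
finger_gap: 0.002
```

```bash
python3 - <<'E'
from h import *
d=manip.snapshot('wrist');cv2.imwrite('pics/w5.png',d)
d=manip.snapshot('scene');cv2.imwrite('pics/c5.png',cv2.resize(d[120:320,230:450],None,fx=3,fy=3))
print(manip.sense()['q'])
E
```

```text
[ 2.55533442e-01  3.16419096e-01  1.72082768e+00 -6.43091717e-04
  1.10437228e+00  2.56089277e-01]
```

View pics/w5.png

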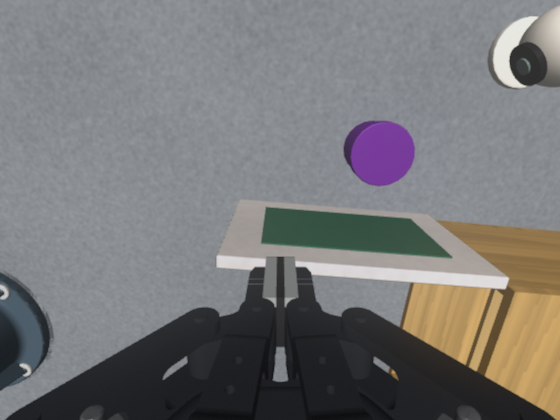

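View pics/c5.png

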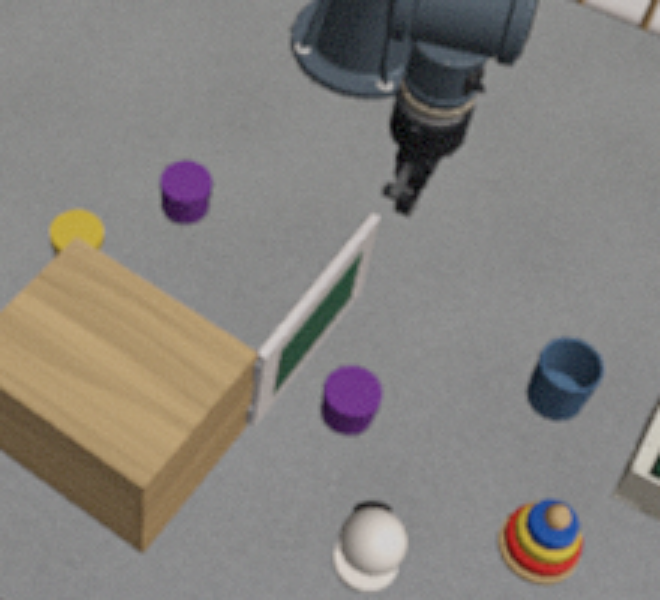

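Request:
send_rows(plan=[{"linear":[-0.7,0,0],"roll":0},{"linear":[0,0.6,0],"roll":0},{"linear":[0,1,0],"roll":0},{"linear":[0,1,0],"roll":0},{"linear":[0,1,0],"roll":0}])

```text
t: 10.4
tcp_pos: [0.4382, 0.2495, 0.1575]
tool_rot: [0.499, -0.5, 0.501, -0.5]
force: [-0.1, 0.1, -0.3]
finger_gap: 0.003
```

Request:
send_rows(plan=[{"linear":[0,0.8,0],"roll":0},{"linear":[0,0.3,0],"roll":0},{"linear":[0,0,0],"roll":0},{"linear":[0,0,0],"roll":0},{"linear":[0,0,0],"roll":0}])

```text
t: 11.02
tcp_pos: [0.4381, 0.2507, 0.1262]
tool_rot: [-0.499, 0.5, -0.5, 0.501]
force: [0.1, -0.6, -0.9]
finger_gap: 0.002
```

```bash
python3 - <<'E'
from h import *
d=manip.snapshot('wrist');cv2.imwrite('pics/w6.png',d)
x,y,yaw,q=np.load('pose.npy');s=manip.sense()
c,t=np.cos(yaw),np.sin(yaw)
H=np.array([x,y])+np.array([[c,-t],[t,c]])@[-.1,.122]
Rw=np.array([[c,-t],[t,c]])
v=s['tcp_pos'][:2]-H
print(s['tcp_pos'],'rho',v@(Rw@[-np.sin(q),-np.cos(q)]),'off',v@(Rw@[-np.cos(q),np.sin(q)]), 'yaw',yaw)
E
```

```text
[0.43799467 0.25071127 0.12614916] rho 0.19456983285049126 off 0.07117717865167775 yaw -0.08897947865618491
```

View pics/w6.png

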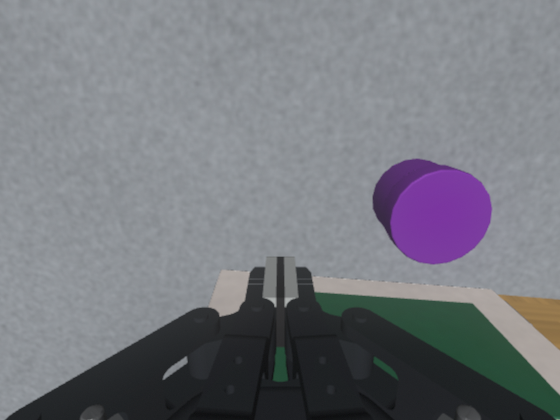

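Request:
send_rows(plan=[{"linear":[0.3,0,0],"roll":0.8},{"linear":[0.3,0,0.03],"roll":0},{"linear":[0.3,0,0.03],"roll":0},{"linear":[0.3,0,0.03],"roll":0},{"linear":[0.3,0,0.03],"roll":0}])

```text
t: 11.7
tcp_pos: [0.4381, 0.2047, 0.1253]
tool_rot: [0.479, -0.52, 0.52, -0.479]
force: [-0.0, 0.4, 0.0]
finger_gap: -0.0
```

Request:
send_rows(plan=[{"linear":[0.2,0,0],"roll":0},{"linear":[0.3,0,-0.02],"roll":-0.3},{"linear":[0.33,0,-0.03],"roll":-0.5},{"linear":[0.33,0,-0.03],"roll":-0.5},{"linear":[0.33,0,-0.03],"roll":-0.5}])

```text
t: 12.32
tcp_pos: [0.4338, 0.1608, 0.1254]
tool_rot: [-0.525, 0.473, -0.473, 0.526]
force: [-0.1, 3.3, -0.1]
finger_gap: 0.005
```

```bash
cat > chk.py <<'E'
from h import *
import sys
x,y,yaw,_=np.load('pose.npy');s=manip.sense()
c,t=np.cos(yaw),np.sin(yaw);Rw=np.array([[c,-t],[t,c]])
H=np.array([x,y])+Rw@[-.1,.122]
v=Rw.T@(s['tcp_pos'][:2]-H); tx=Rw.T@R.from_quat(s['tool_rot']).as_matrix()[:2,0]
r=np.hypot(*v);b=np.arctan2(-v[0],-v[1])  # polar angle of tcp as door angle
qd=b-np.arcsin(.023/r)
print('rho',r,'q door if touching(deg)',np.degrees(qd),'tool q',np.degrees(np.arctan2(-tx[1],tx[0])),'F',s['force'].round(1),'t',s['t'])
d=manip.snapshot('scene');cv2.imwrite(f'pics/c{sys.argv[1]}.png',cv2.resize(d[120:320,200:420],None,fx=3,fy=3))
E
python3 chk.py 7
```

```text
rho 0.19137024858166607 q door if touching(deg) 77.6814124358713 tool q 78.80699527598617 F [-0.1  3.3 -0.1] t 12.325
```

View pics/c7.png

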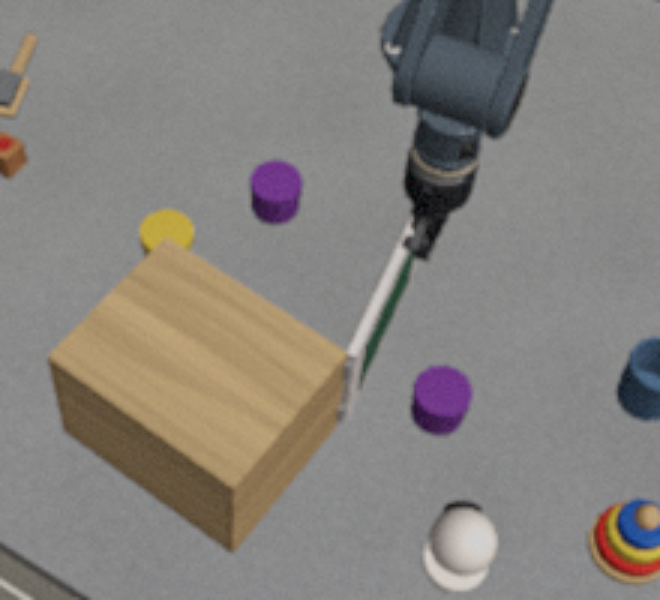

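The door is moving with the fingertips, now at about 78° with 3.3 N of force. I'll continue.

Request:
send_rows(plan=[{"linear":[0.33,0,-0.03],"roll":-0.5},{"linear":[0.33,0,-0.03],"roll":-0.5},{"linear":[0.33,0,-0.03],"roll":-0.5},{"linear":[0.33,0,-0.03],"roll":-0.5},{"linear":[0.33,0,-0.03],"roll":-0.5}])

```text
t: 13.0
tcp_pos: [0.4393, 0.1117, 0.1254]
tool_rot: [-0.583, 0.4, -0.4, 0.583]
force: [0.5, 3.0, 0.1]
finger_gap: 0.002
```

Request:
send_rows(plan=[{"linear":[0.33,0,-0.03],"roll":-0.5},{"linear":[0.33,0,-0.03],"roll":-0.5},{"linear":[0.33,0,-0.03],"roll":-0.5},{"linear":[0.33,0,-0.03],"roll":-0.5},{"linear":[0.33,0,-0.03],"roll":-0.5}])

```text
t: 13.62
tcp_pos: [0.457, 0.0658, 0.1252]
tool_rot: [0.63, -0.321, 0.32, -0.63]
force: [-1.3, 2.3, -0.0]
finger_gap: -0.004
```

```bash
python3 chk.py 8
```

```text
rho 0.19370384303528257 q door if touching(deg) 48.32976373804251 tool q 48.848320202460684 F [-1.3  2.3 -0. ] t 13.625
```

View pics/c8.png

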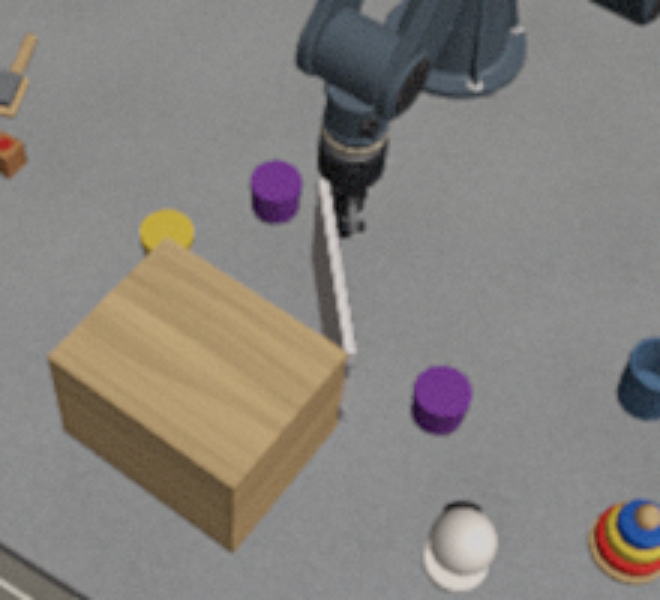

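Request:
send_rows(plan=[{"linear":[0.33,0,-0.03],"roll":-0.5},{"linear":[0.33,0,-0.03],"roll":-0.5},{"linear":[0.33,0,-0.03],"roll":-0.5},{"linear":[0.33,0,-0.03],"roll":-0.5},{"linear":[0.33,0,-0.03],"roll":-0.5}])

```text
t: 14.3
tcp_pos: [0.4862, 0.0263, 0.1251]
tool_rot: [0.667, -0.237, 0.235, -0.667]
force: [-1.0, 2.0, 1.4]
finger_gap: -0.001
```

Request:
send_rows(plan=[{"linear":[0.33,0,-0.03],"roll":-0.5},{"linear":[0.33,0,-0.03],"roll":-0.5},{"linear":[0.33,0,-0.03],"roll":-0.5},{"linear":[0.26,0,-0.03],"roll":-0.4},{"linear":[0.2,0,-0.02],"roll":-0.3}])

```text
t: 14.92
tcp_pos: [0.5202, -0.0015, 0.125]
tool_rot: [0.689, -0.159, 0.157, -0.689]
force: [-2.3, 0.9, 0.9]
finger_gap: -0.0
```

```bash
python3 chk.py 9
```

```text
rho 0.1942108217785327 q door if touching(deg) 20.81700654015668 tool q 20.67211390952168 F [-2.3  0.9  0.9] t 14.925
```

View pics/c9.png

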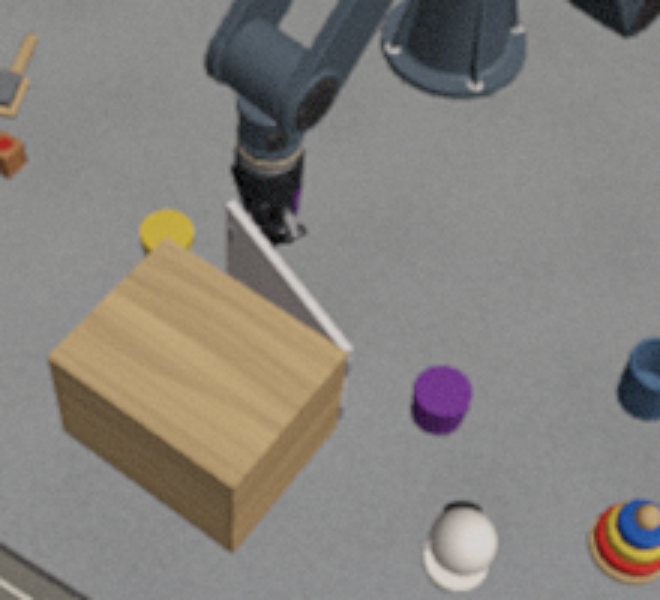

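Request:
send_rows(plan=[{"linear":[0.17,0,-0.02],"roll":-0.25},{"linear":[0.17,0,-0.02],"roll":-0.25},{"linear":[0.17,0,-0.02],"roll":-0.25},{"linear":[0.17,0,-0.02],"roll":-0.25},{"linear":[0.17,0,-0.02],"roll":-0.25}])

```text
t: 15.6
tcp_pos: [0.5439, -0.0145, 0.1253]
tool_rot: [-0.698, 0.112, -0.112, 0.698]
force: [-1.6, 1.6, -1.3]
finger_gap: 0.001
```

Request:
send_rows(plan=[{"linear":[0.17,0,-0.02],"roll":-0.25},{"linear":[0.13,0,-0.01],"roll":-0.2},{"linear":[0.13,0,-0.01],"roll":-0.2},{"linear":[0.13,0,-0.01],"roll":-0.2},{"linear":[0.1,0,-0.01],"roll":-0.15}])

```text
t: 16.23
tcp_pos: [0.5624, -0.0218, 0.1254]
tool_rot: [0.703, -0.075, 0.075, -0.703]
force: [-3.4, -0.4, -1.0]
finger_gap: 0.001
```

```bash
python3 chk.py 10
```

```text
rho 0.19408405916495972 q door if touching(deg) 6.957103938640112 tool q 7.142335299420412 F [-3.4 -0.4 -1. ] t 16.225
```

Request:
send_rows(plan=[{"linear":[0.1,0,0],"roll":-0.15},{"linear":[0.1,0,0],"roll":-0.15},{"linear":[0.08,0,0],"roll":-0.12},{"linear":[0.08,0,0],"roll":-0.12},{"linear":[0.08,0,0],"roll":-0.12}])

```text
t: 16.9
tcp_pos: [0.5752, -0.0241, 0.1253]
tool_rot: [0.705, -0.051, 0.051, -0.705]
force: [-1.9, -0.2, -0.4]
finger_gap: -0.0
```

Request:
send_rows(plan=[{"linear":[0.06,0,0],"roll":-0.1},{"linear":[0.06,0,0],"roll":-0.1},{"linear":[0.05,0,0],"roll":-0.1},{"linear":[0.05,0,0],"roll":-0.1},{"linear":[0.05,0,0],"roll":-0.1}])

```text
t: 17.52
tcp_pos: [0.5821, -0.0248, 0.1252]
tool_rot: [-0.706, 0.034, -0.032, 0.706]
force: [-6.0, 0.2, 1.8]
finger_gap: -0.003
```

```bash
python3 chk.py 11
```

```text
rho 0.1916121629624061 q door if touching(deg) 0.9999357197352398 tool q 0.19314927376985888 F [-6.   0.2  1.8] t 17.525
```

View pics/c11.png

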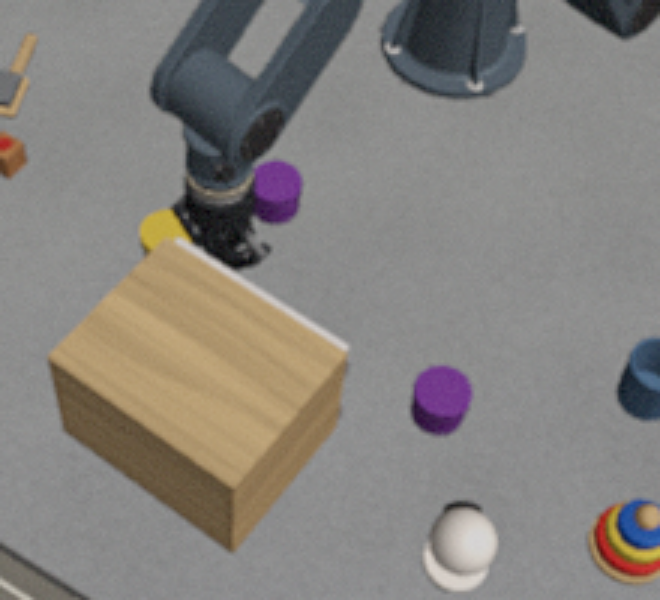

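Force has risen to 6 N, so the door is probably at the stop. I'll press a little more to confirm.

Request:
send_rows(plan=[{"linear":[0.03,0,0],"roll":0},{"linear":[0.03,0,0],"roll":0},{"linear":[0,0,0],"roll":0},{"linear":[0,0,0],"roll":0},{"linear":[0,0,0],"roll":0}])

```text
t: 18.2
tcp_pos: [0.5821, -0.0245, 0.1249]
tool_rot: [-0.706, 0.035, -0.031, 0.707]
force: [-7.4, -0.5, 3.0]
finger_gap: -0.001
```

Request:
send_rows(plan=[{"linear":[0.05,0,0],"roll":0},{"linear":[0.05,0,0],"roll":0},{"linear":[0.05,0,0],"roll":0},{"linear":[0,0,0],"roll":0},{"linear":[0,0,0],"roll":0}])

```text
t: 18.82
tcp_pos: [0.5818, -0.0239, 0.124]
tool_rot: [-0.705, 0.039, -0.027, 0.707]
force: [-14.3, 0.5, 5.9]
finger_gap: 0.001
```

The TCP is stationary while force climbs to 14 N, so this is the hard stop. I'll back off gently.

Request:
send_rows(plan=[{"linear":[-0.15,0,0],"roll":0},{"linear":[-0.15,0,0],"roll":0},{"linear":[-0.3,0,0],"roll":0},{"linear":[-0.5,0,0],"roll":0},{"linear":[-0.5,0,0],"roll":0}])

```text
t: 19.45
tcp_pos: [0.5421, -0.0213, 0.1257]
tool_rot: [0.706, -0.032, 0.034, -0.706]
force: [-0.8, -0.1, 1.6]
finger_gap: -0.003
```

Request:
send_rows(plan=[{"linear":[0,-0.5,0],"roll":0},{"linear":[0,-0.9,0],"roll":0},{"linear":[-0.7,-0.9,0],"roll":0},{"linear":[-0.7,-0.9,0],"roll":0},{"linear":[0,-0.6,0],"roll":0}])

```text
t: 20.08
tcp_pos: [0.5, -0.0172, 0.2421]
tool_rot: [0.707, -0.032, 0.034, -0.706]
force: [-0.4, -0.7, -0.4]
finger_gap: 0.001
```

```bash
python3 - <<'E'
from h import *
s=manip.sense();C={'side':cam('side'),'scene':cam('scene'),'wrist':cam('wrist',s)}
for n in ('wrist','side','scene'):
    d=manip.snapshot(n);cv2.imwrite(f'pics/{n}12.png',d)
    m=cv2.inRange(cv2.cvtColor(d,cv2.COLOR_BGR2HSV),(22,150,100),(32,255,255))
    k,l,st,ce=cv2.connectedComponentsWithStats(m)
    for i in range(1,k):
        if st[i,4]>60: print(n,ce[i].round(1),onz(C[n],*ce[i],.054).round(4))
d=cv2.imread('pics/side12.png');cv2.imwrite('pics/s12c.png',cv2.resize(d[120:290,180:410],None,fx=3.4,fy=3.4))
E
```

```text
wrist [167.  216.2] [ 0.5253 -0.1363  0.054 ]
side [243.4  55.5] [0.9385 0.7376 0.054 ]
side [196.  125.4] [0.5698 0.4926 0.054 ]
side [300.6 252.7] [ 0.5244 -0.1409  0.054 ]
scene [254.4 195.7] [ 0.5258 -0.1433  0.054 ]
scene [409.6 301. ] [0.6061 0.5109 0.054 ]
scene [415.5 377.8] [0.8189 0.6178 0.054 ]
```

View pics/wrist12.png

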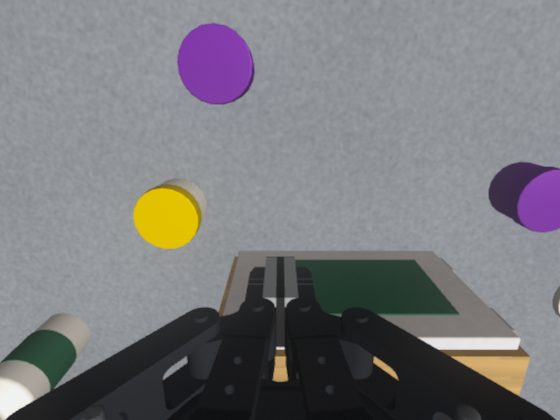

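View pics/s12c.png

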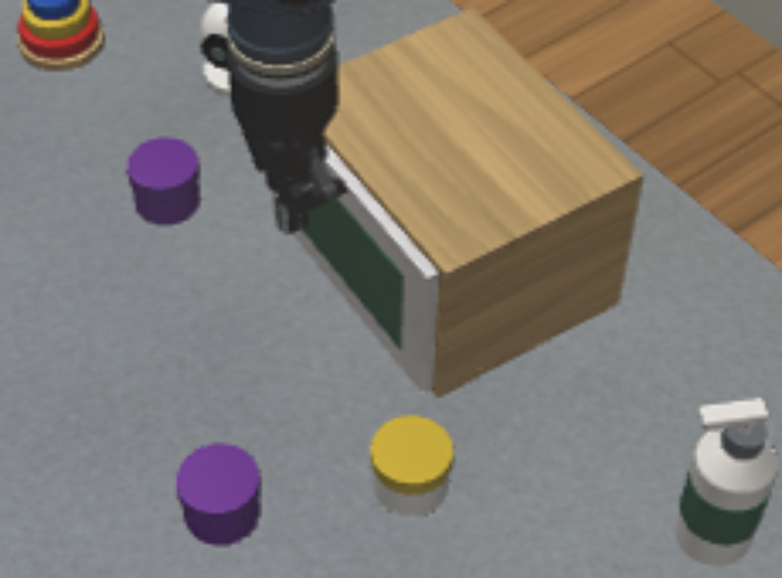

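View pics/scene12.png

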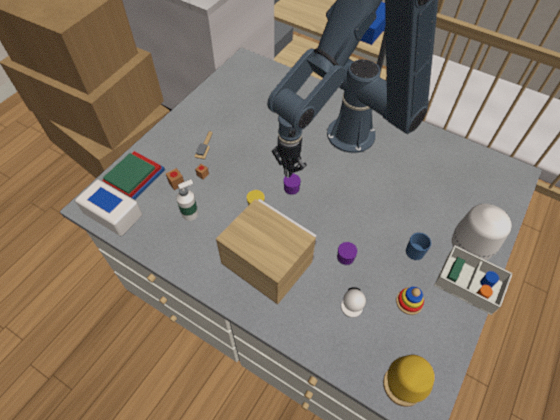

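The door lies flush on the cabinet front (side crop, right edge at (435,275)-(435,390)). The jar is upright at about (0.525,-0.141), everything else is in place, and the arm is clear.

```bash
python3 -c "
from station import manip
print(manip.sign_off())"
```

```text
the job is handed in; nothing more can be done
None
```

The cabinet door is fully shut, the jar that blocked it is out of the way, and the job was handed in at about 20 s (limit 58 s).

- **Jar:** The yellow-capped cream jar was the thing in the way. I slid it about 14 cm to the right with the two half-open fingertips, without lifting or tipping it. It stands upright at about (0.525, -0.141) m, with its near side about 44 mm outside the door's sweep.
- **Door:** I pushed it from 90° to shut with the closed fingertips, slowing near the end. At the stop the fingers stood still while the force rose to about 14 N, so I took it as fully closed. After backing off, all three cameras show it flush with the cabinet front.
- **Everything else:** The cup, blocks, bottle, monitor and purple jars look unmoved in the pictures, and the gripper was touching nothing when I handed in.

**Small disagreements:** The three camera views of the jar's position differ by up to 7 mm, mostly in y, well inside the clearance. My geometric estimate of the door angle read about 1° at the stop, which I put down to calibration error and finger thickness.

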